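# Slide a stone coaster into the pocket of a serving tray

## Robot

A 6-joint arm with a two-finger parallel gripper is mounted at the origin on a cart in front of the work surface, level with it; the furniture and walls round the work are solid. World frame = base frame: x ahead of the robot, y to its left, z up, the work surface at z = 0. Lengths are in m, angles in rad, forces in N, time in s.
With the tool pointing down it reaches from about 0.275 to 0.875 m from the base axis. Payload 12.5 kg.
Tool frame: the origin (TCP) lies at the very end of the fingers, on their centre line; the grasp point (between the pads) lies 19 mm behind it; z points along the fingers, y is the line along which they close (so a half turn about z gives the same grasp; the last joint's range is limited). The gripper opens to 85 mm and grips with 20 to 120 N. Pads are 22 mm wide; open, the fingers measure 114 mm over their backs; the gripper's body (76 mm by 85 mm) begins 54 mm behind the grasp point. The pads swing forward as they close: fully open they stand 13 mm farther back than shut.
Start: joints at [1.078, 0.351, 1.652, -0, 1.139, -0.085], TCP at [0.218, 0.505, 0.231] pointing down, gripper open.
Joint ranges: [-2.75, 2.75], [-0.79, 2.1], [0.01, 2.65], [-1.57, 4.71], [0.07, 3.14], [-2.87, 2.87]. Speed limits (rad/s): [2.22, 2.22, 2.79, 3.14, 3.14, 3.14].

## Interface

Orientations are given as a 3x3 rotation matrix whose columns are the frame's x, y, z axes.
In Python, from bench import manip gives the robot as it stands. Calls block until the motion is done:
- manip.move_ptp(position, orientation): joint-space move of the TCP to a pose.
- manip.move_l(position, attitude=None, max_speed=0.15): straight line of the TCP; attitude=None keeps the orientation; max_speed is the mean speed in m/s.
- manip.move_j(angles): joint-space move.
- manip.set_gripper(opening, effort=None): opening from 0.0 (shut) to 1.0 (fully open); effort is the grip in N (None keeps the last); returns when the fingers have stopped.
- manip.dwell(seconds).
- manip.inverse_kinematics(position, orientation): joint angles nearest the present ones, or None.
- manip.grab_frame(name): name is "side" or "top" or "wrist"; returns (picture, depth): 420x560x3 uint8, red, green, blue; 420x560 float32, m along the optical axis (not along the pixel's ray), 0 where there is no reading.
- manip.get_calibration(name): a dict with "camera_matrix" (3x3 intrinsics, pixels), "k1" (the pictures are not rectified: a ray, as slopes to the right and down, at radius r is drawn at 1 + k1 r^2 times it, then the intrinsics apply), "R" (3x3) and "t" (3): a world point X has camera coordinates R X + t. Camera axes: x right, y down, z forward; pixel columns grow to the right and rows downward; lengths in m; the calibration is good to about 2 mm. A picture is of the moment at which its call begins: read the wrist's pose just before it. get_calibration takes no time and is no camera call; for the wrist camera it gives the pose at the moment of the call.
A pose or a line that the arm cannot do raises manip.Unreachable and nothing moves.
- manip.sign_off(): hands the job in; it is judged then, once.
Trained networks look in the newest picture that a camera, given by its name, has taken for a name from the list of things; names that differ only in an ending like _2 or _b are one class to them, and where a whole thing is asked for, a point or a joint stands for the part that bears it (a point fixed in the world has none). Each returns a list of dicts, best first, with "confidence" (0 to 1); they miss things now and then, are a little off and sometimes report something else, mostly with a low value. They report only what shows in the picture. A call takes as long as a camera call. They do not tell look-alikes from the thing itself.
- manip.look_for(camera, name): "at" ([x, y, z] in m, in world coordinates, good to about 4 mm: the middle of the surface that is visible of it).
Readings, each from a call of its own:
- manip.current_time(): time.
- manip.current_qpos(): joint angles.
- manip.current_joint_vel(): joint speeds.
- manip.current_joint_torque(): joint torques, N m.
- manip.current_ee_pos(): TCP position.
- manip.current_tcp_rot(): TCP orientation.
- manip.current_force(): force on the tool from outside, world axes, zero at the start.
- manip.current_ft_torque(): the same for the moment, N m.
- manip.current_grip_width(): opening from 0.0 (shut) to 1.0 (fully open).
- manip.current_grip_force(): force on a finger pad.
Only numpy, scipy, OpenCV 4.12 (cv2) and the standard library are available. Lean on these libraries where they do the work, as an engineer would, in place of code of your own. Each camera call takes 0.05 s, during which the arm holds its last target. There are 200 camera calls.

## Task

Pick up the round stone coaster and lay it flat on the plain half of the serving tray's light-wood plate, well away from the pocket. Slide it along the middle of the plate, without lifting it again, until it drops into the round pocket; stop there at once, without pushing on or dragging the fingers along its sides, and leave it flat and fully home. Do it gently, with well under 20 N on the tray, and leave everything else on the worktop where it is.

Things in the scene. Friction and masses are not known exactly. Their poses are not given: they have to be found in the camera images.
- coaster: loose flat round disc of pale marble, 56 mm diameter, 12 mm thick, about 90 g; origin at the centre of its underside, z up through the top. It starts lying flat on the worktop. It is best pinched across its diameter near the top (finger tips about 6 mm above its underside), so that the fingers stay clear of the plate when it drops 4 mm.
- tray: fixed brown wooden serving tray, 330 x 156 mm; origin at the centre of its underside on the worktop, x along its length, y across. Rims 12 mm wide, tops 16 mm above the origin; floor inside at 6 mm. In it lies a light-wood plate, 240 x 131 mm, its smooth top at 14 mm; it can be set up to 30 mm either way along x, is tight (over 100 N), and its setting is not reported
- plain_half (a point): point on the plate's top, 50 mm from the tray's middle towards -x, on the centre line (tray frame -50, 0, 14 mm): the middle of the plain, pocketless half. The plate always covers x = -90 to +90 mm of the tray
- pocket_range (a point): point on the centre line at the height of the plate's top (tray frame +60, 0, 14 mm): the middle of the range of the pocket. The one round pocket, 59 mm wide, 4 mm deep, 1 mm chamfer, has its centre on the tray's centre line, anywhere up to 30 mm either way along the tray's x from this point; find it by feel or by sight. A seated coaster has its underside 10 mm above the tray's origin
- butter: bystander: packet of butter, 73 x 102 x 37 mm, origin under its centre
- teaspoon: bystander: metal teaspoon lying flat, 132 mm long, near the front edge, origin under its centre
- keys: bystander: bunch of keys with blue tag, 101 x 122 x 8 mm, origin under its centre
- tape: bystander: roll of tape lying flat, 103 mm wide, 25 mm high, origin under its centre
- pen: bystander: pen lying flat, 145 mm long, origin under its centre
Things that resemble listed ones, but are neither listed nor needed, are in the scene too. Leave any blue look-alike of the coaster alone.

How it is judged:
On the way, in this order (a step that is already met when the one before it is completed fails the run):
1. the coaster lies flat on the plain (-x) half of the tray's plate (x of coaster in the frame of tray between -0.13 and -0.02 m and y of coaster in the frame of tray between -0.03 and 0.03 m and z of coaster in the frame of tray between 0.0125 and 0.0155 m and angle between coaster's own z axis and vertical below 0.06 rad and contact force between coaster and tray above 0.2 N), for 0.1 s.
2. the coaster has dropped into the pocket (z of coaster in the frame of tray between 0.0085 and 0.0115 m and x of coaster in the frame of tray between 0.025 and 0.095 m and y of coaster in the frame of tray between -0.004 and 0.004 m and angle between coaster's own z axis and vertical below 0.04 rad), for 0.2 s.
At the end, for the whole second after the job is handed in: The coaster sits flat (within 0.04 rad) in the pocket: underside 8.5 to 11.5 mm above the tray's origin, within 4 mm of its centre line, x between 25 and 95 mm, at rest and released (all of step 2 and linear speed of coaster below 0.01 m/s and contact force between the fingers and coaster below 0.1 N); the robot touches nothing.
It fails at once if the coaster is carried above the pocket half of the plate (tray x beyond -5 mm, underside more than 6 mm over the plate) instead of being slid (x of coaster in the frame of tray between -0.005 and 0.15 m and y of coaster in the frame of tray between -0.06 and 0.06 m and z of coaster in the frame of tray above 0.02 m).
It fails at once if the coaster is pressed or pushed against the tray with more than 20 N (contact force between coaster and tray above 20 N).
It fails at once if the fingers, holding the coaster at its sides, are dragged on past its centre by 12 mm or more while it is caught in or over the pocket (x of coaster in the frame of tray between 0 and 0.13 m and z of coaster in the frame of tray below 0.021 m and horizontal distance between the grasp point and coaster between 0.012 and 0.022 m and z of the grasp point in the frame of tray below 0.042 m and contact force between the fingers and coaster above 0.5 N).
It fails at once if the arm or fingers press on the tray with more than 20 N (contact force between any of the arm, the fingers and tray above 20 N).
It fails at once if a bystander is moved by more than 20 mm (distance of any of butter, teaspoon, keys, tape, pen from where it was at the start of the episode above 0.02 m).
It also fails if it takes over 64 s, if anything falls off the work surface, if the arm or the gripper's body presses on something with over 40 N, if the wrist force passes 120 N, or if a joint passes its speed limit or range.

## Working session

There is one attempt and no reset: what is moved stays moved. The work goes in short steps, each a Python script; the robot and the scene stay as the last script left them, time stands still between calls to the robot, and variables do not carry over. Pictures are saved under pics/ and viewed, at most 10 in all, crops included, and the job is handed in when it is done.

```bash
mkdir -p pics
python3 - <<'E'
from bench import manip
import cv2,numpy as np
for n in ["top","side"]:
    p,d=manip.grab_frame(n); cv2.imwrite(f"pics/{n}0.png",p[:,:,::-1]); np.savez(f"{n}0.npz",p=p,d=d,**manip.get_calibration(n))
    for o in ["coaster","tray","plain_half","pocket_range"]:
        print(n,o,[(np.round(r["at"],3),round(r["confidence"],2)) for r in manip.look_for(n,o)])
print(manip.current_time(),manip.current_tcp_rot().round(3) if hasattr(manip.current_tcp_rot(),'round') else manip.current_tcp_rot())
E
```

```text
top coaster [(array([ 0.468, -0.296,  0.012]), 0.77), (array([ 0.574, -0.296,  0.01 ]), 0.76), (array([ 0.553, -0.162,  0.01 ]), 0.72), (array([ 0.529, -0.396,  0.013]), 0.6)]
top tray [(array([0.547, 0.129, 0.014]), 0.78)]
top plain_half [(array([0.549, 0.126, 0.013]), 0.81)]
top pocket_range [(array([0.546, 0.128, 0.017]), 0.93)]
side coaster [(array([ 0.558, -0.167,  0.013]), 0.76), (array([ 0.577, -0.292,  0.009]), 0.58), (array([ 0.474, -0.288,  0.012]), 0.45), (array([ 0.534, -0.393,  0.011]), 0.44)]
side tray [(array([0.55 , 0.143, 0.014]), 0.82)]
side plain_half [(array([0.548, 0.14 , 0.015]), 0.56)]
side pocket_range [(array([0.551, 0.145, 0.012]), 0.67)]
0.5 [[-0.918  0.397 -0.   ]
 [ 0.397  0.918 -0.   ]
 [ 0.    -0.    -1.   ]]
```

View pics/top0.png

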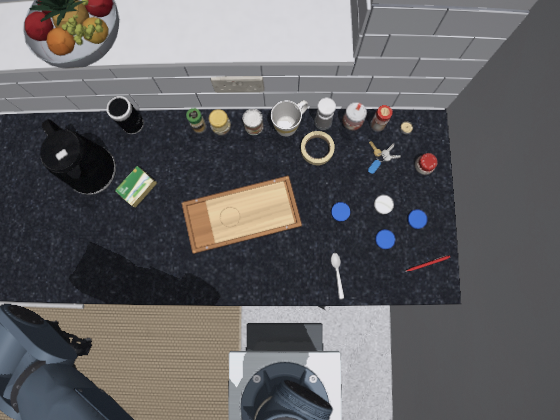

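View pics/side0.png

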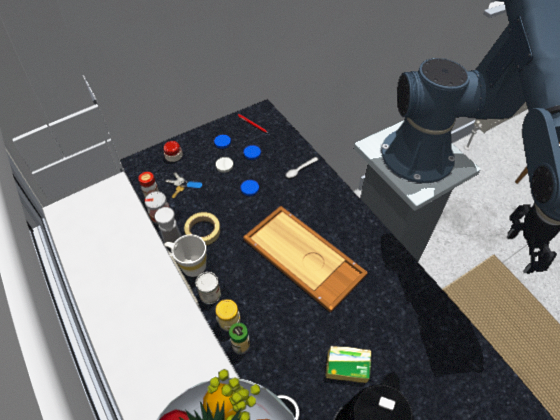

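The top view shows the marble coaster at (384,204) among blue look-alikes. The tray is centred at about (241,214) with its pocket at (230,217). The bare floor strip is at the left end, so the plate sits towards the right, and tray +x points left (world +y). The side view agrees: the pocket at (313,259) is on the side nearer the butter.

```bash
cat > h.py <<'E'
from bench import manip
import numpy as np, cv2
def toplane(uv,c,z):
    uv=np.asarray(uv,float).reshape(-1,1,2); K=np.array(c["camera_matrix"],float); k=float(c["k1"])
    n=cv2.undistortPoints(uv,K,np.array([k,0,0,0,0]))[:,0]
    R=np.array(c["R"]);t=np.array(c["t"]); o=-R.T@t; r=np.c_[n,np.ones(len(n))]@R
    return o+r*((z-o[2])/r[:,2])[:,None]
def topix(X,c):
    X=np.atleast_2d(np.asarray(X,float)); R=np.array(c["R"])
    return cv2.projectPoints(X,cv2.Rodrigues(R)[0],np.array(c["t"],float),np.array(c["camera_matrix"],float),np.array([float(c["k1"]),0,0,0,0]))[0][:,0]
def rect(p,c,x0,x1,y0,y1,z,s=0.001):
    "orthophoto of plane z: row = (x1-x)/s, col=(y1-y)/s"
    xs=np.arange(x1,x0,-s); ys=np.arange(y1,y0,-s); Y,X=np.meshgrid(ys,xs)
    uv=topix(np.c_[X.ravel(),Y.ravel(),np.full(X.size,z)],c).reshape(*X.shape,2).astype(np.float32)
    return cv2.remap(p,uv[...,0],uv[...,1],cv2.INTER_LINEAR)
def tool(ax):
    y=np.array([ax[0],ax[1],0]);y/=np.linalg.norm(y); z=np.array([0,0,-1.]); return np.c_[np.cross(y,z),y,z]
E
python3 - <<'E'
from h import *
c=np.load("top0.npz"); p=c["p"]
hsv=cv2.cvtColor(p,cv2.COLOR_RGB2HSV)
def blob(m,u,v):
    n,l=cv2.connectedComponents(m.astype(np.uint8)); return np.argwhere(l==l[v,u])[:,::-1]
b=blob((hsv[...,2]>140)&(hsv[...,1]<60),384,204)
X=toplane(b,c,0.012); print("coaster",X.mean(0),2*np.sqrt(len(b)*0+X[:,:2].var(0).mean()*2)*2**.5/2**.5, np.ptp(X,0), c["d"][204,384])
t=blob((hsv[...,0]<28)&(hsv[...,1]>60)&(hsv[...,2]>60),241,214)
T=toplane(t,c,0.016)[:,:2]; (cx,cy),wh,a=cv2.minAreaRect((T*1000).astype(np.float32)); print("tray",cx,cy,wh,a)
o=rect(p,c,.42,.67,-.05,.32,0.014,.0005); cv2.imwrite("pics/tray_o.png",o[:,:,::-1])
E
```

```text
coaster [ 0.57537963 -0.29539278  0.012     ] 0.04031678704545315 [0.05471177 0.0545923  0.        ] 1.2840334
tray 546.6817016601562 129.09999084472656 (159.6392822265625, 332.2786865234375) 14.279422760009766
```

View pics/tray_o.png

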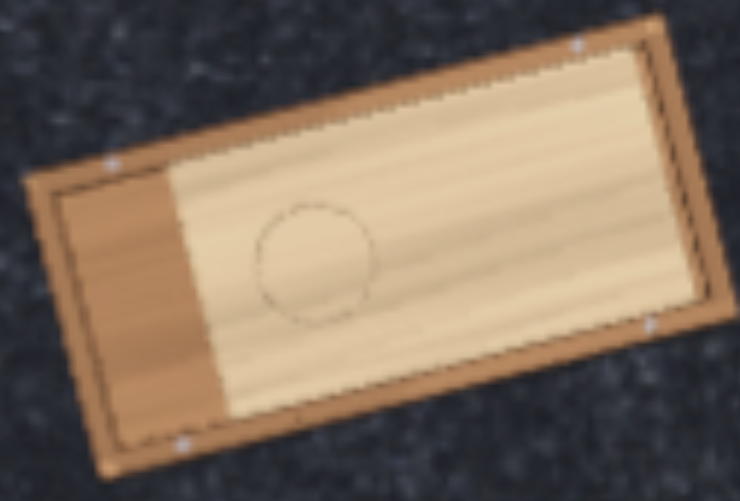

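```bash
cat >> h.py <<'E'
AX=np.array([-.2467,.9691]); TC=np.array([.5467,.1291]); R0=tool(AX); POCK=.034
def tw(x,y=0): return TC+AX*x+np.array([AX[1],-AX[0]])*-1*y  # tray y = z cross x
E
python3 - <<'E'
from h import *
C=[.5754,-.2954]
for R in (R0,tool(-AX)): print(manip.inverse_kinematics([*C,.15],R), manip.inverse_kinematics([*tw(-.05),.15],R),manip.inverse_kinematics([*tw(.04),.05],R))
manip.move_ptp([*C,.16],R0)
print(manip.current_force(),manip.current_ee_pos(),manip.current_time())
c=manip.get_calibration("wrist"); p,d=manip.grab_frame("wrist"); cv2.imwrite("pics/w1.png",p[:,:,::-1])
hsv=cv2.cvtColor(p,cv2.COLOR_RGB2HSV); m=((hsv[...,2]>140)&(hsv[...,1]<60)).astype(np.uint8)
n,l,s,ce=cv2.connectedComponentsWithStats(m)
for i in range(1,n):
    if s[i,4]>800: print(s[i],ce[i],toplane([ce[i]],c,.012))
print(manip.look_for("wrist","coaster"))
E
```

```text
[-5.46250608e-01  6.09435692e-01  1.45523611e+00 -4.44089210e-16
  1.07692085e+00 -2.36631846e+00] [ 6.08490268e-02  4.72892472e-01  1.68856923e+00 -4.44089210e-16
  9.80130955e-01 -1.75921882e+00] [ 2.20295084e-01  6.18790059e-01  1.74597707e+00 -4.44089210e-16
  7.76825523e-01 -1.59977277e+00]
[-5.46250608e-01  6.09435692e-01  1.45523611e+00 -4.44089210e-16
  1.07692085e+00  7.75274196e-01] [ 6.08490268e-02  4.72892472e-01  1.68856923e+00 -4.44089210e-16
  9.80130955e-01  1.38237383e+00] [ 2.20295084e-01  6.18790059e-01  1.74597707e+00 -4.44089210e-16
  7.76825523e-01  1.54181989e+00]
[-0.30361762  0.5303511  -0.53615372] [ 0.57569982 -0.29477077  0.1600877 ] 3.5833
[    0     0    51   330 11528] [ 18.05690493 142.43164469] [[ 0.58477096 -0.52268569  0.012     ]]
[ 488    0   33   74 1606] [504.48318804  41.24844334] [[ 0.4070631  -0.15110395  0.012     ]]
[ 244  161   67   68 3459] [277.34981208 194.44694999] [[ 0.57430986 -0.29603352  0.012     ]]
[ 75 253  64  31 868] [111.80299539 265.28110599] [[ 0.67647239 -0.42716294  0.012     ]]
[ 180  320   74   43 1284] [215.83722741 337.53971963] [[ 0.72672843 -0.3188131   0.012     ]]
[{'at': [0.474, -0.2909, 0.0116], 'confidence': 0.93}, {'at': [0.5316, -0.3953, 0.0112], 'confidence': 0.78}, {'at': [0.5751, -0.2966, 0.0097], 'confidence': 0.69}, {'at': [0.5603, -0.1687, 0.0153], 'confidence': 0.68}]
```

View pics/w1.png

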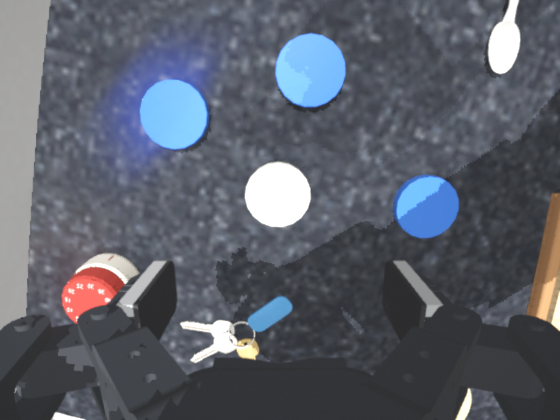

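The wrist view shows the white coaster at (277,194). That works out to (0.574, -0.296), within 2 mm of the top view, and the blue discs are well clear. Next I go down and feel for the worktop with the fingertips.

Run:
```python
from h import *
C=np.array([.5748,-.2958])
manip.move_l([*C,.03]); manip.set_gripper(.78,20)
f0=np.mean([manip.current_force() for _ in range(5)],0); print(f0,manip.current_grip_width())
for z in np.arange(.012,-.010,-.001):
    manip.move_l([*C,z],max_speed=.03)
    f=manip.current_force()[2]-f0[2]
    if f>2.5: break
zc=z; print("contact z cmd",z,manip.current_ee_pos(),f)
```

```text
[-0.28096201 -1.70328274 -0.18485392] 0.7829824931269043
contact z cmd -0.007000000000000017 [ 0.57491926 -0.29588494 -0.00669592] 4.023844700997655
```

Run:
```python
from h import *
C=np.array([.5748,-.2958])
manip.move_l([*C,.0012],max_speed=.05); manip.set_gripper(0.4,25)
print(manip.current_grip_width(),manip.current_grip_force(),manip.current_ee_pos())
manip.move_l([*C,.11],max_speed=.12); print(manip.current_grip_width(),manip.current_grip_force())
P=tw(-.05); manip.move_l([*P,.11],R0,max_speed=.25)
c=manip.get_calibration("wrist"); p,d=manip.grab_frame("wrist"); cv2.imwrite("pics/w2.png",p[:,:,::-1]); np.savez("w2.npz",p=p,d=d,**c)
print(manip.current_ee_pos(),topix([[*tw(POCK),.014],[*tw(-.05),.014],[*tw(.165,.078),.016],[*tw(.165,-.078),.016]],c),manip.current_time())
```

```text
0.637783475274568 25.405776500701904 [ 0.57478715 -0.29575194  0.00150348]
0.6365227969708964 26.530976593494415
[0.55907212 0.07980649 0.10995869] [[396.33679346 212.64761736]
 [279.37405958 212.67435147]
 [588.66975235 105.04813804]
 [546.89410432 306.78285785]] 13.8917
```

View pics/w2.png

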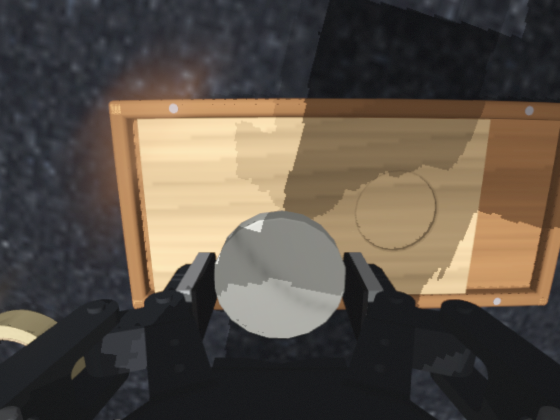

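Run:
```python
from h import *
c=np.load("w2.npz"); e=np.array([0.55907,0.07981])
def loc(uv,z):
    d=toplane([uv],c,z)[0,:2]-TC; return d@AX, d@np.array([-AX[1],AX[0]])
print("coaster",loc((280,274),.1203),"tcp",(e-TC)@AX,(e-TC)@np.array([-AX[1],AX[0]]))
for uv in [(395.5,210),(355,210),(436,210),(395,171),(395,250)]: print("pocket",uv,loc(uv,.014))
for x in (.0,.1,-.1): print(topix([[*tw(x,.078),.016],[*tw(x,-.078),.016]],c))
g=cv2.cvtColor(c["p"],cv2.COLOR_RGB2GRAY)
for col in (246,340): print(col,g[90:130,col])
for col in (180,400,500): print(col,g[285:315,col])
```

```text
coaster (np.float64(-0.049964286193143186), np.float64(0.002781647525325894)) tcp -0.05081861799999998 0.00017207600000000562
pocket (395.5, 210) (np.float64(0.03321879457155982), np.float64(0.0019679849349653975))
pocket (355, 210) (np.float64(0.003955180264347392), np.float64(0.0019699122341687047))
pocket (436, 210) (np.float64(0.06296083591191791), np.float64(0.001965444683797451))
pocket (395, 171) (np.float64(0.030489124861467272), np.float64(0.03007089478406214))
pocket (395, 250) (np.float64(0.035583090809766), np.float64(-0.02866852626251697))
[[355.66195046  98.79778131]
 [344.1987667  310.92317917]]
[[502.13817622 101.68110769]
 [470.27735747 309.01046139]]
[[203.1641451   98.71484357]
 [214.40750754 310.99084674]]
246 [ 66  63  58  55  47  43  41  43  65 112 152 160 165 167 168 168 167 167
 165 164 163 162 158 149 136 121 105 140 199 224 225 218 208 206 207 207
 208 209 209 208]
340 [ 24  25  24  25  24  23  24  29  48  72  76  79  79  80  80  79  79  78
  78  77  76  75  75  69  65  61  62  83 110 117 114 113 111 111 113 114
 114 114 114 115]
180 [126 125 126 126 129 151 154 112  54  36  38  37  36  38  35  30  28  25
  28  28  26  26  26  26  26  26  27  26  26  26]
400 [142 142 142 142 141 138  98  47  28  27  27  26  27  27  33  30  33  31
  29  26  28  26  25  25  26  27  28  27  28  28]
500 [158 146 138 114  87  84  85  91 101 125 139 145 149 158 174 179 178 168
 156 146 127  83  51  46  47  47  50  50  53  56]
```

Run:
```python
from h import *
P=tw(-.05,-.001)
manip.move_l([*P,.022],max_speed=.12); manip.dwell(.2)
f0=np.mean([manip.current_force() for _ in range(5)],0)
for z in np.arange(.0185,.011,-.0005):
    manip.move_l([*P,z],max_speed=.02); f=manip.current_force()-f0
    if f[2]>1.5: break
print(z,f,manip.current_ee_pos(),manip.current_time())
manip.dwell(.2); manip.set_gripper(.69)
print(manip.current_grip_width(),manip.current_grip_force(),manip.current_force()-f0)
for n in("top","side"):
    p,d=manip.grab_frame(n); cv2.imwrite(f"pics/{n}3.png",p[:,:,::-1]); np.savez(f"{n}3.npz",p=p,d=d,**manip.get_calibration(n))
c=np.load("side3.npz"); o=rect(c["p"],c,.42,.67,-.05,.32,0.014,.0005); cv2.imwrite("pics/side3o.png",o[:,:,::-1])
c=np.load("top3.npz"); o2=rect(c["p"],c,.42,.67,-.05,.32,0.014,.0005)
cv2.imwrite("pics/both3.png",np.hstack([o[:,::2],o2[:,::2]])[:,:,::-1])
```

```text
0.014999999999999996 [-3.5729482   0.17446473  6.83224572] [0.56009961 0.08089535 0.01548785] 17.05
0.6908892692489295 0.0 [-0.63579643  0.71764632 -0.66267261]
```

View pics/side3o.png

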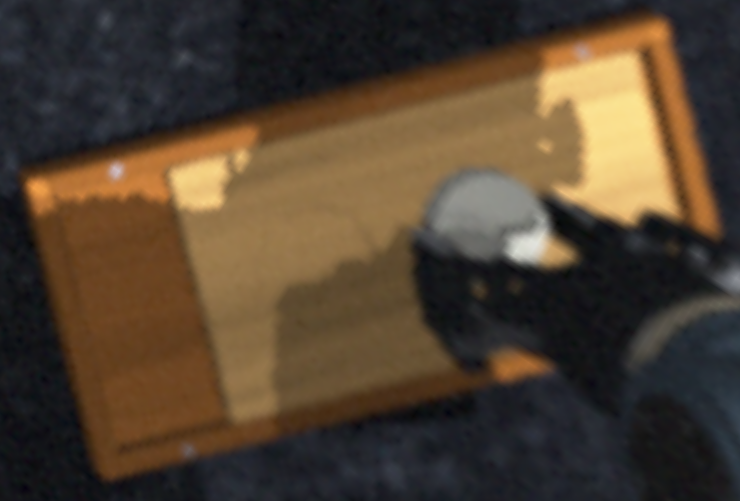

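The coaster is released and lies flat on the plain half, in the middle of the plate, partly hidden by the gripper at (490,215). I back straight up and measure the coaster and pocket in one wrist picture, where both lie at nearly the same height.

Run:
```python
from h import *
P=tw(-.05,-.001)
manip.move_l([*P,.12],max_speed=.12)
c=manip.get_calibration("wrist"); p,d=manip.grab_frame("wrist"); np.savez("w4.npz",p=p,d=d,**c)
print(manip.current_ee_pos(),manip.current_time())
# orthophoto in tray frame, 0.25 mm/px: row = (80-y), col = x+120
s=.00033
xs=np.arange(-.12,.12,s); ys=np.arange(.085,-.085,-s); X,Y=np.meshgrid(xs,ys)
W=TC+X[...,None]*AX+Y[...,None]*np.array([-AX[1],AX[0]])
uv=topix(np.c_[W.reshape(-1,2),np.full(X.size,.014)],c).reshape(*X.shape,2).astype(np.float32)
o=cv2.remap(p,uv[...,0],uv[...,1],cv2.INTER_LINEAR); cv2.imwrite("pics/w4o.png",o[:,:,::-1]); print(o.shape)
```

```text
[0.55954154 0.08083747 0.11915957] 18.65
(516, 728, 3)
```

View pics/w4o.png

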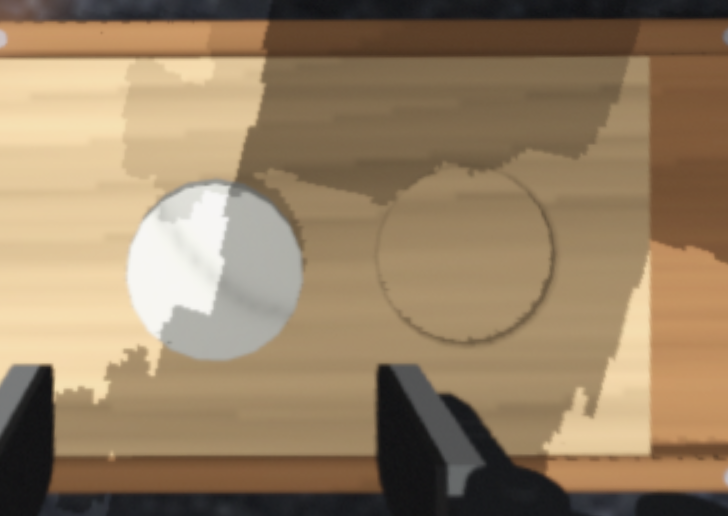

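The pocket is at (466,255) in this picture and the coaster's top at (215,270). I correct the coaster for parallax, since its top is 12 mm higher.

Run:
```python
from h import *
c=np.load("w4.npz"); s=.00033
o=-c["R"].T@c["t"]; print("cam",o)
T=lambda q:((q-TC)@AX,(q-TC)@np.array([-AX[1],AX[0]]))
print("cam tray",T(o[:2]))
def g(col,row): return tw(-.12+col*s,.085-row*s)
k=np.append(g(215,270),.014); q=o+(k-o)*(o[2]-.026)/(o[2]-.014)
print("coaster",T(q[:2]),"pocket",T(g(466,255)),"tcp",T(np.array([0.55954154,0.08083747])))
```

```text
cam [0.49623133 0.06485019 0.26221771]
cam tray (np.float64(-0.049813874845911536), np.float64(0.06475961466340595))
coaster (np.float64(-0.04908766212224209), np.float64(-0.0007710668672929466)) pocket (np.float64(0.03378053034599999), np.float64(0.0008500133450000296)) tcp (np.float64(-0.04993922574100001), np.float64(-0.0005383702630000391))
```

Run:
```python
from h import *
z=.0140
manip.move_l([*tw(-.05,-.001),.03],max_speed=.15); manip.move_l([*tw(-.05,-.001),z],max_speed=.04)
manip.set_gripper(.4,20); print(manip.current_grip_width(),manip.current_grip_force(),manip.current_force())
for i,x in enumerate((-.03,-.01,.010)):
    manip.move_l([*tw(x,.0008 if i else 0),z],max_speed=.04); print(manip.current_force().round(2))
manip.set_gripper(.675); manip.dwell(.2); print(manip.current_grip_width(),manip.current_ee_pos())
f0=np.mean([manip.current_force() for _ in range(8)],0)
manip.move_l([*tw(.026,.0008),z],max_speed=.03); print((manip.current_force()-f0).round(2))
for x in np.arange(.027,.0391,.001):
    manip.move_l([*tw(x,.0008),z],max_speed=.015)
    f=np.mean([manip.current_force() for _ in range(4)],0)-f0; print(round(x,4),(f[:2]@AX).round(2),f[2].round(2))
    if f[:2]@AX<-3: break
c=manip.get_calibration("wrist"); p,d=manip.grab_frame("wrist"); cv2.imwrite("pics/w5.png",p[:,:,::-1]);np.savez("w5.npz",p=p,d=d,**c)
print(manip.current_time(),manip.current_ee_pos())
```

```text
0.6420160768115382 20.98353087902069 [-0.78767608 -0.96046611  2.98123556]
[-0.12  3.76  6.32]
[0.34 1.81 5.29]
[0.2 0.7 6.5]
0.6747123717929725 [0.5432407  0.13861426 0.01379611]
[0.67 0.08 1.  ]
0.027 -1.19 0.49
0.028 0.49 -0.21
0.029 -0.56 -0.51
0.03 0.5 0.23
0.031 -0.4 -0.98
0.032 0.17 -0.57
0.033 0.42 -0.52
0.034 0.06 0.02
0.035 0.72 -0.02
0.036 -2.5 0.69
0.037 -9.31 0.77
26.0167 [0.53681477 0.16400844 0.01397857]
```

View pics/w5.png

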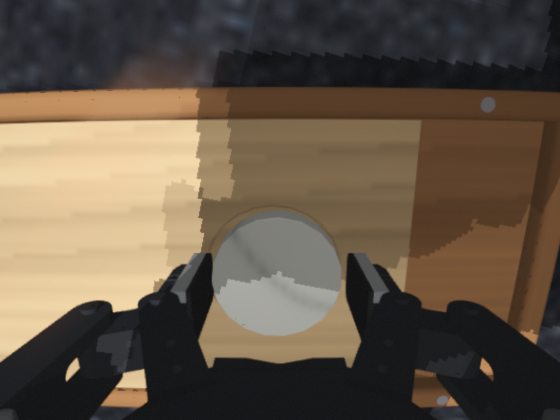

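The coaster looks seated at (277,275), with the pocket's ring showing round it, and the force rise marks the wall. I back off, open, lift and check.

Run:
```python
from h import *
z=.0140
manip.move_l([*tw(.0352,.0008),z],max_speed=.02); manip.set_gripper(.8); print(manip.current_grip_force())
manip.move_l([*tw(.0352,.0008),.12],max_speed=.1)
c=manip.get_calibration("wrist"); p,d=manip.grab_frame("wrist"); np.savez("w6.npz",p=p,d=d,**c)
s=.00033
xs=np.arange(-.06,.13,s); ys=np.arange(.085,-.085,-s); X,Y=np.meshgrid(xs,ys)
W=TC+X[...,None]*AX+Y[...,None]*np.array([-AX[1],AX[0]])
uv=topix(np.c_[W.reshape(-1,2),np.full(X.size,.014)],c).reshape(*X.shape,2).astype(np.float32)
o=cv2.remap(p,uv[...,0],uv[...,1],cv2.INTER_LINEAR); od=cv2.remap(d,uv[...,0],uv[...,1],cv2.INTER_NEAREST); cv2.imwrite("pics/w6o.png",o[:,:,::-1])
# heights: 3-D points from depth; plane fit on coaster top vs plate
v,u=np.mgrid[0:420,0:560]; n=cv2.undistortPoints(np.c_[u.ravel(),v.ravel()].astype(float).reshape(-1,1,2),np.array(c["camera_matrix"],float),np.array([float(c["k1"]),0,0,0,0]))[:,0]
Q=((np.c_[n,np.ones(len(n))]*d.reshape(-1,1))-np.array(c["t"]))@np.array(c["R"])
q=Q[:,:2]-TC; x=q@AX; y=q@np.array([-AX[1],AX[0]])
r=np.hypot(x-.0338,y-.0008); ok=d.ravel()>0
def fit(m):
    A=np.c_[x[m]-.0338,y[m],np.ones(m.sum())]; return np.linalg.lstsq(A,Q[m,2],rcond=None)[0],m.sum()
print("coaster top",fit(ok&(r<.022)),"plate",fit(ok&(r>.035)&(r<.055)&(x>-.0)&(x<.085)&(y>-.01)))
print(manip.current_time())
```

```text
0.0
coaster top (array([0.45159298, 6.85352596, 0.0889142 ]), np.int64(10819)) plate (array([ 0.06890269, -3.07402937,  0.16351997]), np.int64(11229))
27.7917
```

View pics/w6o.png

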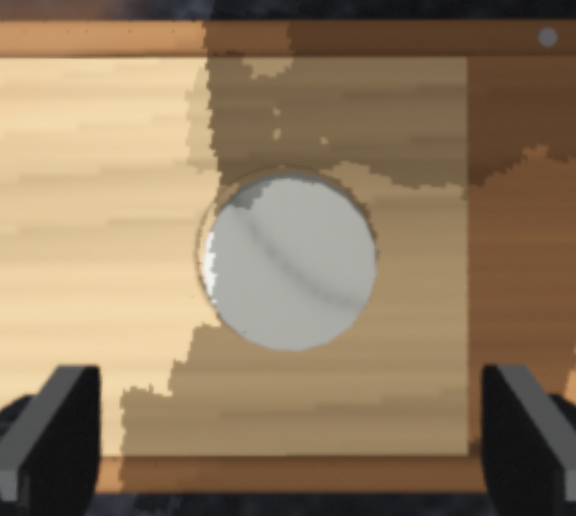

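The coaster sits in the ring at (290,262). The near-camera gripper pixels spoiled my plane fit, so I redo it from the saved depth, filtered.

Run:
```python
from h import *
c=np.load("w6.npz"); d=c["d"]
v,u=np.mgrid[0:420,0:560]; n=cv2.undistortPoints(np.c_[u.ravel(),v.ravel()].astype(float).reshape(-1,1,2),c["camera_matrix"].astype(float),np.array([float(c["k1"]),0,0,0,0]))[:,0]
Q=((np.c_[n,np.ones(len(n))]*d.reshape(-1,1))-c["t"])@c["R"]
q=Q[:,:2]-TC; x=q@AX; y=q@np.array([-AX[1],AX[0]]); r=np.hypot(x-.0345,y); ok=(d.ravel()>0)&(abs(Q[:,2]-.015)<.02)
def fit(m):
    for _ in range(3):
        A=np.c_[x-.0338,y,np.ones(len(x))]; k=np.linalg.lstsq(A[m],Q[m,2],rcond=None)[0]; e=Q[:,2]-A@k; m=m&(abs(e)<3*e[m].std())
    return k.round(4),m.sum(),e[m].std().round(5)
print("coaster",fit(ok&(r<.022)),"plate",fit(ok&(r>.036)&(r<.055)&(x<.085)))
```

```text
coaster (array([0.0013, 0.0015, 0.0221]), np.int64(2834), np.float64(0.00063)) plate (array([0.0015, 0.0008, 0.0141]), np.int64(9287), np.float64(0.00065))
```

The coaster's top is at 22.1 mm and the plate at 14.1 mm, so its underside is at 10 mm. It is flat within 0.002 rad and the gripper is clear, so I hand in.

```bash
python3 -c "
from bench import manip
print(manip.sign_off())"
```

```text
the job is handed in; nothing more can be done
None
```

The coaster was laid on the plain half, slid along the plate into the pocket and released; it measured flat with its underside 10 mm above the tray's origin, and I handed the job in (no verdict was returned) at about 28 s.

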